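Carry the tasting flight from the cellar crate to the serving rack

ROBOT

A 6-joint arm with a two-finger parallel gripper is mounted at the origin on a cart in front of the work surface, level with it; the furniture and walls round the work are solid. World frame = base frame: x ahead of the robot, y to its left, z up, the work surface at z = 0. Lengths are in mm, angles in rad, forces in N, time in s.
With the tool pointing down it reaches from about 150 to 775 mm from the base axis. Payload 6.1 kg.
Tool frame: the origin (TCP) lies at the very end of the fingers, on their centre line; the grasp point (between the pads) lies 19 mm behind it; z points along the fingers, y is the line along which they close (so a half turn about z gives the same grasp; the last joint's range is limited). The gripper opens to 85 mm and grips with 20 to 120 N. Pads are 22 mm wide; open, the fingers measure 114 mm over their backs; the gripper's body (76 mm by 85 mm) begins 54 mm behind the grasp point. The pads swing forward as they close: fully open they stand 13 mm farther back than shut.
Start: joints at [-1.101, 0.126, -0.04, 1.405, 0, 1.571], TCP at [237.663, -468.108, 231.295] pointing down, gripper open.
Joint ranges: [-2.72, 2.72], [-0.95, 1.95], [-1.27, 1.35], [-1.78, 2.02], [-1.46, 1.47], [-3.14, 3.14]. Speed limits (rad/s): [2.39, 2.39, 3.01, 3.14, 3.14, 3.14].

INTERFACE

Orientations are given as a 3x3 rotation matrix whose columns are the frame's x, y, z axes.
In Python, from bench import state, get_image, job_done gives the robot as it stands.
- The arm moves only by the shell command python3 -m handwheel, which reads ROWS from standard input. ROWS is a JSON list of rows, 1 to 10 of them, each written [[rx, ry, rz], [dx, dy, dz], opening]: a rotation vector rx, ry, rz in parts of the range, where 1.0 means 2 rad, then dx, dy, dz in shares of the most that a row can go, 1 being 62.5 mm, then the finger opening in mm; each row shifts and turns the commanded pose from where the row before left it, along the tool's axes as they then stand; what a row does not reach is not made up. A row lasts 1/8 s, in which the tool goes at most 62.5 mm and 0.188 rad, less where a joint would pass 70% of its speed; a pose out of reach is approached as far as the arm can. The fingers move at their own pace and stop on an object; the grip force is fixed at half the most. Time passes only in rows, so rows that do not move let the fingers close. It prints the time, the measured TCP pose, the force, the opening and the grip force at its end. A shift or turn number past 1, either way, is cut back to 1. Input that does not fit is refused with a message, and nothing moves.
- state(): the state, without advancing time (a new reading comes with each control period).
- get_image(name): name is "side" or "top" or "wrist"; returns a dict with "pixels" (384x512x3 uint8, red, green, blue), "fx", "fy", "cx", "cy" (pixels), "world_to_cam" (4x4, takes a point from world to camera coordinates). Camera axes: x right, y up, looking along -z (the intrinsics and any distortion apply to the point x, -y, -z); pixel columns grow to the right and rows downward; lengths in mm; the calibration is good to about 2 mm. A picture is of the moment at which its call begins. There is no depth.
- job_done(): hands the job in; it is judged then, once.
The state is a dict: "time": time; "joint_positions": joint angles; "qd": joint speeds; "effort": joint torques, N m; "position": TCP position; "ee_rot": TCP orientation; "ft_force": force on the tool from outside, world axes, zero at the start; "ft_torque": the same for the moment, N m; "width": finger opening in mm; "gripper_force": force on a finger pad.
Only numpy, scipy, OpenCV 4.12 (cv2) and the standard library are available. Lean on these libraries where they do the work, as an engineer would, in place of code of your own. Each camera call takes 0.05 s, during which the arm holds its last target. There are 200 camera calls.

TASK

Move the three half bottles out of the pine crate and into the steel serving rack, one in each place, so that they stand there in the same order from left to right (seen from the robot) as they stand in the crate now: it is the order of the tasting. Carry each bottle straight from crate to rack without standing it on the cloth, set it down gently, fully down on its cork pad and upright, do not knock the bottles together, and leave the tasting glass and the corkscrew alone.

Things in the scene. Friction and masses are not known exactly. Their poses are not given: they have to be found in the camera images.
- bottle_green: Straight half bottle, 59 mm across and round, 241 mm high, about 0.7 kg. The body is 59 mm wide up to 155 mm above its foot; above the sloping shoulder the 27 mm wide neck runs from 183 to 240 mm. Dark green glass, gold foil on neck and top, cream label. Origin: centre of its foot, z up.
- bottle_pale: Straight half bottle, 59 mm across and round, 268 mm high, about 0.4 kg. The body is 59 mm wide up to 155 mm above its foot; above the sloping shoulder the 27 mm wide neck runs from 183 to 240 mm; a bare brown cork, 19 mm wide, stands out of the neck up to 268 mm. Pale olive see-through glass, bare glass neck without foil, cream label. Origin: centre of its foot, z up.
- bottle_dark: Straight half bottle, 59 mm across and round, 241 mm high, about 0.7 kg. The body is 59 mm wide up to 155 mm above its foot; above the sloping shoulder the 27 mm wide neck runs from 183 to 240 mm. Black glass, white foil on neck and top, dark label. Origin: centre of its foot, z up.
- crate: Open pine crate, fixed, 96 (x) by 272 mm (y), 73 mm high; the three bottles stand in it at the start, in any order. Origin: centre of its underside on the table top; z up, y along the row, to the robot's left (crate turned up to 0.3 rad). Partitions make three square places, 80 mm wide inside, centred at y = +88 (left), 0 and -88 mm (right), floor 10 mm above the origin.
- rack: Empty serving rack, fixed, left or right of the crate: dark wooden board 104 (x) by 280 mm (y), frame of round steel bars with brass caps, 75 mm high. Origin: centre of its underside on the table top; z up, y along the row, to the robot's left (turned up to 0.3 rad). Three square places, 80 mm wide inside, 88 mm apart, each with a cork pad 74 mm across, its top 18 mm above the origin.
- place_left (a point): Centre of the top of the cork pad in the left place of the rack (y = +88 mm in the rack's frame). Axes as the rack's.
- place_middle (a point): Centre of the top of the cork pad in the middle place of the rack. Axes as the rack's.
- place_right (a point): Centre of the top of the cork pad in the right place of the rack (y = -88 mm in the rack's frame). Axes as the rack's.
- tasting_glass: Empty stemmed tasting glass, 64 mm across, 155 mm high, loose, standing behind crate and rack; to be left alone. Origin: centre of its foot.
- corkscrew: Silvery wing corkscrew with a wooden handle, 43 x 65 mm, 125 mm high, loose, standing on its bell behind crate and rack; to be left alone. Origin: centre of its foot.
Mind the look-alikes: they are no part of the job. What is shaped like the bottle_dark but blue or pink is not meant. What is shaped like the bottle_green but purple is not meant.

How it is judged (in metres and radians):
At the end, for the whole second after the job is handed in: Each place of the rack holds one half bottle (foot within 15 mm of the place's centre and 6 mm of the cork pad, upright within 0.1 rad), at rest and released, in the left-to-right order of the crate: so each has travelled 272 to 358 mm, as far as the rack lies from the crate (((horizontal distance between bottle_green and place_left below 0.015 m and z of bottle_green in the frame of place_left between -0.006 and 0.006 m) or (horizontal distance between bottle_green and place_middle below 0.015 m and z of bottle_green in the frame of place_middle between -0.006 and 0.006 m) or (horizontal distance between bottle_green and place_right below 0.015 m and z of bottle_green in the frame of place_right between -0.006 and 0.006 m)) and distance of bottle_green from where it was at the start of the episode between 0.272 and 0.358 m and angle between each of bottle_green, bottle_pale, bottle_dark's own z axis and vertical below 0.1 rad and linear speed of each of bottle_green, bottle_pale, bottle_dark below 0.02 m/s and contact force between each of bottle_green, bottle_pale, bottle_dark and the fingers below 0.1 N and ((horizontal distance between bottle_pale and place_left below 0.015 m and z of bottle_pale in the frame of place_left between -0.006 and 0.006 m) or (horizontal distance between bottle_pale and place_middle below 0.015 m and z of bottle_pale in the frame of place_middle between -0.006 and 0.006 m) or (horizontal distance between bottle_pale and place_right below 0.015 m and z of bottle_pale in the frame of place_right between -0.006 and 0.006 m)) and distance of bottle_pale from where it was at the start of the episode between 0.272 and 0.358 m and ((horizontal distance between bottle_dark and place_left below 0.015 m and z of bottle_dark in the frame of place_left between -0.006 and 0.006 m) or (horizontal distance between bottle_dark and place_middle below 0.015 m and z of bottle_dark in the frame of place_middle between -0.006 and 0.006 m) or (horizontal distance between bottle_dark and place_right below 0.015 m and z of bottle_dark in the frame of place_right between -0.006 and 0.006 m)) and distance of bottle_dark from where it was at the start of the episode between 0.272 and 0.358 m); the robot touches nothing.
It fails at once if two bottles are knocked together (more than 4 N) (contact force between bottle_green and bottle_pale above 4 N or contact force between any of bottle_green, bottle_pale and bottle_dark above 4 N).
It fails at once if a bottle is tipped over (more than 0.5 rad from upright) (angle between any of bottle_green, bottle_pale, bottle_dark's own z axis and vertical above 0.5 rad).
It fails at once if a bottle is stood or dropped on the cloth outside crate and rack (height (world z) of any of bottle_green, bottle_pale, bottle_dark below 0.005 m).
It fails at once if a bottle is dropped or banged into the rack (faster than 0.45 m/s within 30 mm of its pad, as after a fall of over 1 cm) ((linear speed of bottle_green above 0.45 m/s and (distance between bottle_green and place_left below 0.03 m or distance between bottle_green and place_middle below 0.03 m or distance between bottle_green and place_right below 0.03 m)) or (linear speed of bottle_pale above 0.45 m/s and (distance between bottle_pale and place_left below 0.03 m or distance between bottle_pale and place_middle below 0.03 m or distance between bottle_pale and place_right below 0.03 m)) or (linear speed of bottle_dark above 0.45 m/s and (distance between bottle_dark and place_left below 0.03 m or distance between bottle_dark and place_middle below 0.03 m or distance between bottle_dark and place_right below 0.03 m))).
It fails at once if the tasting glass or the corkscrew is shifted by more than 15 mm (distance of any of tasting_glass, corkscrew from where it was at the start of the episode above 0.015 m).
It also fails if it takes over 80 s, if anything falls off the work surface, if the arm or the gripper's body presses on something with over 40 N, if the wrist force passes 120 N, or if a joint passes its speed limit or range.

## Working session

There is one attempt and no reset: what is moved stays moved. The work goes in short steps, Python scripts to look and compute and a shell command to move; the robot and the scene stay as the last step left them, time stands still between calls to the robot, and variables do not carry over. Pictures are saved under pics/ and viewed, at most 14 in all, crops included, and the job is handed in when it is done.

```bash
ls; mkdir -p pics; python3 - <<'E'
from bench import state,get_image
import cv2,numpy as np
s=state();print(s['time'],s['position'],s['ee_rot'],s['width'])
for n in("top","side"):
    g=get_image(n);cv2.imwrite(f"pics/{n}0.png",cv2.cvtColor(g['pixels'],cv2.COLOR_RGB2BGR))
    print(n,[k for k in g],g['fx'],g['fy'],g['cx'],g['cy'],np.round(g['world_to_cam'],3).tolist())
E
```

```text
pics
0.0 [ 237.4951968  -467.76690716  230.53154011] [[ 8.91672863e-01  4.52679852e-01 -6.75319162e-04]
 [ 4.52680354e-01 -8.91671745e-01  1.41284340e-03]
 [ 3.74027239e-05 -1.56549783e-03 -9.99998774e-01]] 85.38428153925152
top ['pixels', 'fx', 'fy', 'cx', 'cy', 'world_to_cam'] 375.02860269936986 375.02860269936986 253.60633830566798 189.94819182041707 [[0.341, -0.94, -0.01, -131.17], [0.869, 0.311, 0.384, -496.547], [-0.358, -0.14, 0.923, -716.618], [0.0, 0.0, 0.0, 1.0]]
side ['pixels', 'fx', 'fy', 'cx', 'cy', 'world_to_cam'] 348.4700010154245 348.4700010154245 258.2276155154632 194.78200944596531 [[-0.902, -0.431, -0.014, 525.847], [0.242, -0.531, 0.812, -121.189], [-0.357, 0.729, 0.583, -810.145], [0.0, 0.0, 0.0, 1.0]]
```

View pics/top0.png

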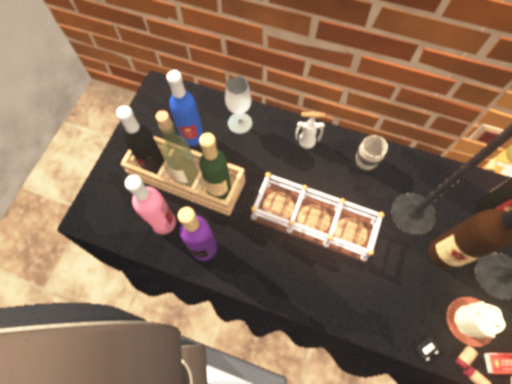

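View pics/side0.png

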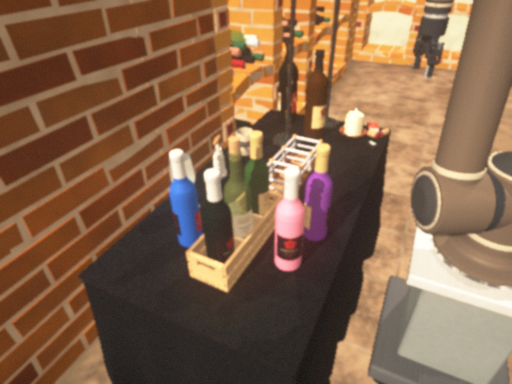

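The top view shows these bottle tops: dark with white foil (124,112), pale with cork (163,117), and green with gold foil (208,141). All three stand in the crate. The look-alikes are blue (175,76), pink (133,183) and purple (186,215), all outside it. The rack is at about (317,215), the glass at (238,105) and the corkscrew at (310,130). Left to right the order is dark, pale, green. Next I take close crops.

```bash
python3 - <<'E'
import cv2
a=cv2.imread('pics/top0.png')
def crop(x0,y0,x1,y1,k,n):
    c=cv2.resize(a[y0:y1,x0:x1],None,fx=k,fy=k,interpolation=cv2.INTER_CUBIC)
    for x in range(x0-x0%10+10,x1,10):
        cv2.line(c,((x-x0)*k,0),((x-x0)*k,8),(0,255,255),1)
        if x%20==0: cv2.putText(c,str(x),((x-x0)*k-12,20),0,.4,(0,255,255),1)
    for y in range(y0-y0%10+10,y1,10):
        cv2.line(c,(0,(y-y0)*k),(8,(y-y0)*k),(0,255,255),1)
        if y%20==0: cv2.putText(c,str(y),(10,(y-y0)*k+4),0,.4,(0,255,255),1)
    cv2.imwrite(n,c)
crop(110,65,260,215,4,'pics/c1.png'); crop(240,165,390,265,5,'pics/c2.png')
E
```

```text
(no output)
```

View pics/c1.png

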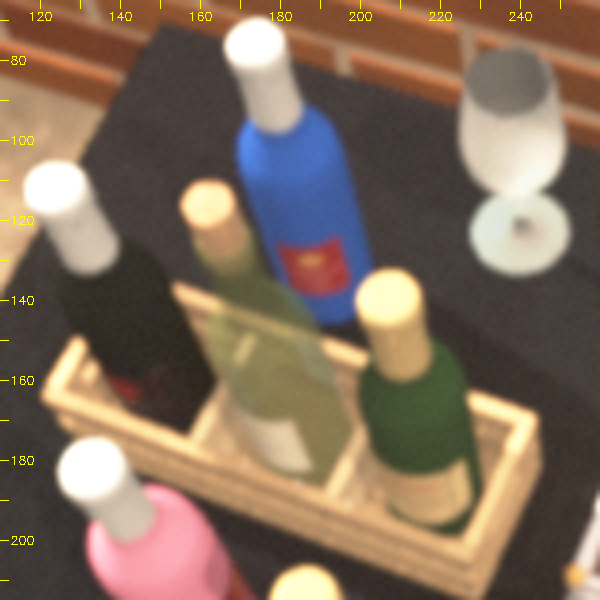

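View pics/c2.png

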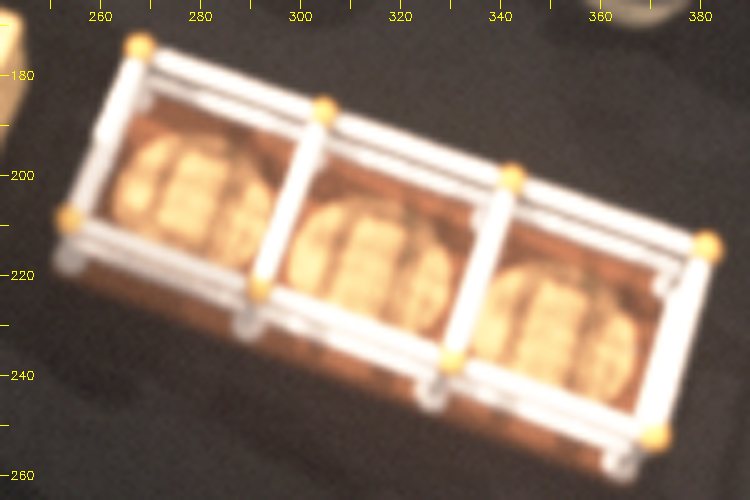

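```bash
cat > h.py <<'E'
import numpy as np
from bench import get_image
def plane(g,uv,z):
    M=np.array(g['world_to_cam']);R=M[:3,:3];c=-R.T@M[:3,3]
    d=R.T@np.array([(uv[0]-g['cx'])/g['fx'],-(uv[1]-g['cy'])/g['fy'],-1])
    return c+d*(z-c[2])/d[2]
def fit(model,meas): # 2D rigid
    m=np.array(model,float);p=np.array(meas)[:,:2];a=m-m.mean(0);b=p-p.mean(0)
    th=np.arctan2((a[:,0]*b[:,1]-a[:,1]*b[:,0]).sum(),(a*b).sum())
    R=np.array([[np.cos(th),-np.sin(th)],[np.sin(th),np.cos(th)]])
    t=p.mean(0)-R@m.mean(0);return th,t,R,p-(m@R.T+t)
E
python3 - <<'E'
from h import *
np.set_printoptions(precision=1,suppress=True)
g=get_image('top')
for n,uv,z in(('dark',(124.2,112),251),('pale',(162.3,115.7),278),('green',(207,139.5),251)): print(n,plane(g,uv,z))
c=[plane(g,p,73) for p in((120.5,164.2),(129.5,149.5),(245,168.8),(227.5,203.7))]
th,t,R,r=fit([(-48,136),(48,136),(48,-136),(-48,-136)],c);print('crate',round(th,3),t,r.tolist())
for y in(88,0,-88):print(R@[0,y]+t)
caps=[(267.8,174.4),(304.6,187.2),(342.2,201),(381.2,214.2),(253.8,208.6),(292.2,222.6),(330.4,236.6),(371,252.2)]
p=[plane(g,q,72) for q in caps]
th,t,R,r=fit([(x,y) for x in(44,-44) for y in(132,44,-44,-132)],p);print('rack',round(th,3),t,np.round(r,1).tolist())
for y in(88,0,-88):print(R@[0,y]+t)
for q in((278.8,205),(314.2,218.2),(351.6,231.8)):print('pad',plane(g,q,18))
print('decoys',plane(g,(173.5,75),241),plane(g,(133.3,182.3),241),plane(g,(186.3,214),241),'glass',plane(g,(240,123),0),plane(g,(236,85),155),'cs',plane(g,(309,140),0),plane(g,(313,115),125))
E
```

```text
dark [520.5 308.9 251. ]
pale [523.1 222.9 278. ]
green [518.  136.8 251. ]
crate 0.058 [508.3 224.9] [[25.573270198150396, 4.090464518023566], [-28.489268379903024, -3.364587851416843], [0.22671587442221153, -6.4145888199953305], [2.6892823073305294, 5.688712153388579]]
[503.2 312.8]
[508.3 224.9]
[513.4 137.1]
rack -0.028 [520.8 -99.8] [[0.5, 0.7], [0.8, 0.2], [-0.5, 0.1], [0.7, 0.3], [-0.4, 0.1], [-0.1, -1.3], [0.1, 0.5], [-1.2, -0.5]]
[523.3 -11.8]
[520.8 -99.8]
[ 518.4 -187.8]
pad [526.6 -12.   18. ]
pad [523.4 -99.9  18. ]
pad [ 520.8 -189.7   18. ]
decoys [638.6 262.1 241. ] [397.9 230.5 241. ] [375.2 117.1 241. ] glass [718.6 159.7   0. ] [719.4 162.5 155. ] cs [730.3 -27.6   0. ] [721.2 -23.4 125. ]
```

Both pose checks agree. The rack caps fit to about 1 mm, and the bottle tops are 86 mm apart in a row about 320 mm from the rack places. The crate corners are partly hidden, so I rely on the bottle tops. I'll go right to left (green, pale, dark) so that no bottle passes over another. First I square up the tool, raise it and travel over.

The rows are not in the units I measure in: shifts go in shares of 62.5 mm and turns go in shares of 2 rad. I convert before sending: -60 mm is -0.96, -55 mm is -0.88, 0.157 rad / 2 = 0.0785.

```bash
echo '[[[0,0,0.0785],[0,0,-0.56],85],[[0,0,0.0785],[0,0,-0.56],85],[[0,0,0.078],[0,0,-0.56],85],[[0,0,0],[0.08,-0.96,0],85],[[0,0,0],[0.16,-0.96,0],85],[[0,0,0],[0.24,-0.96,0],85],[[0,0,0],[0.24,-0.96,0],85],[[0,0,0],[0.24,-0.96,0],85],[[0,0,0],[0.32,-0.88,0],85],[[0,0,0],[0.4,-0.88,0],85]]' | python3 -m handwheel
echo '[[[0,0,0],[0.48,-0.8,0],85],[[0,0,0],[0.48,-0.8,0],85],[[0,0,0],[0.48,-0.64,0],85],[[0,0,0],[0.48,-0.48,0],85],[[0,0,0],[0,0,0],85],[[0,0,0],[0,0,0],85]]' | python3 -m handwheel; python3 -c "
from bench import state;s=state();print(s['position'],s['ee_rot'].round(4),s['joint_positions'])"
```

```text
time: 1.4
position: [342.6, -56.3, 336.5]
ee_rot: [[1.0, -0.001, 0.001], [-0.001, -1.0, -0.0], [0.001, 0.0, -1.0]]
ft_force: [1.0, -0.4, -1.4]
width: 84.9
gripper_force: 0.0
time: 2.15
position: [462.6, 50.2, 337.9]
ee_rot: [[0.997, 0.077, -0.006], [0.077, -0.996, 0.049], [-0.002, -0.05, -0.999]]
ft_force: [-0.6, 0.3, -0.1]
width: 85.0
gripper_force: 0.0
[462.56073289  50.16683855 337.9367714 ] [[ 0.997   0.0772 -0.0056]
 [ 0.0774 -0.9958  0.0494]
 [-0.0017 -0.0497 -0.9988]] [0.07646255 0.0377631  0.09804382 1.63284871 0.04971977 3.14059725]
```

The last joint reached its limit, so I'll use the quarter-turned grasp, closing along world x. Next I work out the turn.

```bash
cat > go.py <<'E'
import sys,numpy as np
from bench import state
from scipy.spatial.transform import Rotation as Ro
s=state();R=np.array(s['ee_rot']);p=np.array(s['position'])
D=np.array([[0,1,0],[1,0,0],[0,0,-1.]])
t=np.array([float(v) for v in sys.argv[1:4]])
print('pos',p.round(1),'d in tool now',(R.T@(t-p)).round(1),'turn',Ro.from_matrix(R.T@D).as_rotvec().round(4),'d in squared tool',(D.T@(t-p)).round(1),'w',round(s['width'],1),'F',np.round(s['ft_force'],1),'j',np.round(s['joint_positions'],2))
E
python3 go.py 518.5 137 320
```

```text
pos [462.6  50.2 337.9] d in tool now [ 62.5 -81.3  21.9] turn [-0.0414 -0.0357 -1.493 ] d in squared tool [86.8 55.9 17.9] w 85.0 F [-0.6  0.3 -0.1] j [0.08 0.04 0.1  1.63 0.05 3.14]
```

Scaled: -0.166 rad / 2 = -0.083.

```bash
echo '[[[-0.0023,-0.002,-0.083],[0,0,0],85],[[-0.0023,-0.002,-0.083],[0,0,0],85],[[-0.0023,-0.002,-0.083],[0,0,0],85],[[-0.0023,-0.002,-0.083],[0,0,0],85],[[-0.0023,-0.002,-0.083],[0,0,0],85],[[-0.0023,-0.002,-0.083],[0,0,0],85],[[-0.0023,-0.002,-0.083],[0,0,0],85],[[-0.0023,-0.002,-0.083],[0,0,0],85],[[-0.0023,-0.002,-0.0825],[0,0,0],85]]' | python3 -m handwheel >/dev/null; echo '[[[0,0,0],[0.464,0.304,0.096],85],[[0,0,0],[0.464,0.304,0.096],85],[[0,0,0],[0.464,0.288,0.096],85],[[0,0,0],[0,0,0],85],[[0,0,0],[0,0,0],85]]' | python3 -m handwheel | head -1; python3 go.py 518.5 137 212
python3 - <<'E'
from bench import get_image;import cv2
cv2.imwrite('pics/w1.png',cv2.cvtColor(get_image('wrist')['pixels'],cv2.COLOR_RGB2BGR))
E
```

```text
time: 3.9
pos [518.3 136.6 320.8] d in tool now [4.000e-01 1.000e-01 1.088e+02] turn [ 0.0011  0.0001 -0.0003] d in squared tool [  0.4   0.2 108.8] w 84.7 F [-0.8 -0.4  0.5] j [ 0.26  0.17  0.2   1.61 -0.    1.83]
```

View pics/w1.png

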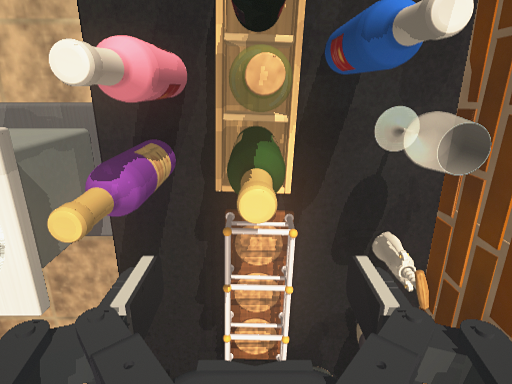

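The wrist view shows the green bottle (gold foil top at (257,203)) centred between the fingers. The pale cork is at (265,70) and the near crate corners at (216,192) and (292,193). I check these points with the wrist calibration.

```bash
python3 - <<'E'
from h import *
np.set_printoptions(precision=1,suppress=True)
g=get_image('wrist')
print('green',plane(g,(257,203),251),'pale',plane(g,(265,70),278))
for q in((216,192),(292,193),(217,0),(305,0)):print('crate',plane(g,q,73))
for q in((230,217),(290,217),(226,232),(294,234),(227,289),(293,290)):print('rack',plane(g,q,72))
E
```

```text
green [520.3 141.1 251. ] pale [524.2 227.1 278. ]
crate [470.   91.1  73. ]
crate [566.7  89.6  73. ]
crate [479.3 305.7  73. ]
crate [572.8 305.7  73. ]
rack [486.8  56.3  72. ]
rack [565.4  56.2  72. ]
rack [481.   34.8  72. ]
rack [571.6  31.7  72. ]
rack [479.9 -53.8  72. ]
rack [573.4 -55.7  72. ]
```

The wrist and top views agree within 2–4 mm, so I average them: green at (519.5,139). I descend and grip.

Scaled: 25 mm is 0.4, 20 mm is 0.32.

```bash
echo '[[[0,0,0],[0.0384,0.016,0.32],85],[[0,0,0],[0,0,0.4],85],[[0,0,0],[0,0,0.4],85],[[0,0,0],[0,0,0.32],85],[[0,0,0],[0,0,0.192],85],[[0,0,0],[0,0,0.08],85],[[0,0,0],[0,0,0],85],[[0,0,0],[0,0,0],85]]' | python3 -m handwheel | tail -5; echo '[[[0,0,0],[0,0,0],20],[[0,0,0],[0,0,0],20],[[0,0,0],[0,0,0],20],[[0,0,0],[0,0,0],20],[[0,0,0],[0,0,0],20],[[0,0,0],[0,0,0],20],[[0,0,0],[0,0,0],20],[[0,0,0],[0,0,0],20]]' | python3 -m handwheel ; python3 go.py 519.5 139 313
```

```text
position: [520.5, 139.8, 214.1]
ee_rot: [[0.0, 1.0, 0.002], [1.0, -0.0, 0.001], [0.001, 0.002, -1.0]]
ft_force: [-0.2, -0.4, -0.0]
width: 84.8
gripper_force: 0.0
time: 6.0
position: [520.2, 139.8, 213.5]
ee_rot: [[-0.0, 1.0, 0.001], [1.0, 0.0, 0.0], [0.0, 0.001, -1.0]]
ft_force: [-1.9, 0.7, 4.9]
width: 25.8
gripper_force: 59.8
pos [520.2 139.8 213.5] d in tool now [ -0.8  -0.6 -99.5] turn [ 0.0012 -0.0003  0.0001] d in squared tool [ -0.8  -0.7 -99.5] w 25.8 F [-1.9  0.7  4.9] j [ 0.26  0.15 -0.05  1.37  0.    1.83]
```

Scaled: -20 mm is -0.32, -18 mm is -0.288.

```bash
echo '[[[0,0,0],[0,0,-0.08],20],[[0,0,0],[0,0,-0.192],20],[[0,0,0],[0,0,-0.288],20],[[0,0,0],[0,0,-0.32],20],[[0,0,0],[0,0,-0.32],20],[[0,0,0],[0,0,-0.24],20],[[0,0,0],[0,0,-0.128],20],[[0,0,0],[0,0,0],20]]' | python3 -m handwheel|tail -3; python3 go.py 520 -187.5 310
```

```text
ft_force: [0.9, 0.1, -6.4]
width: 25.7
gripper_force: 59.7
pos [520.3 139.8 311.5] d in tool now [-3.273e+02 -3.000e-01  1.400e+00] turn [ 0.0012 -0.0002  0.    ] d in squared tool [-3.273e+02 -3.000e-01  1.500e+00] w 25.7 F [ 0.9  0.1 -6.4] j [ 0.26  0.17  0.18  1.59 -0.    1.83]
```

Scaled: -35 mm is -0.56, -30 mm is -0.48.

```bash
echo '[[[0,0,0],[-0.16,0,0],20],[[0,0,0],[-0.32,0,0],20],[[0,0,0],[-0.48,0,0],20],[[0,0,0],[-0.56,0,0],20],[[0,0,0],[-0.56,0,0],20],[[0,0,0],[-0.56,0,0],20],[[0,0,0],[-0.56,0,0],20],[[0,0,0],[-0.56,0,0],20],[[0,0,0],[-0.56,0,0],20],[[0,0,0],[-0.48,0,0],20]]' | python3 -m handwheel|tail -3;echo '[[[0,0,0],[-0.288,0,0],20],[[0,0,0],[-0.128,0,0],20],[[0,0,0],[-0.032,0,0],20],[[0,0,0],[0,0,0],20],[[0,0,0],[0,0,0],20]]' | python3 -m handwheel|tail -3; python3 go.py 520 -187.5 222
python3 - <<'E'
from bench import get_image;import cv2,numpy as np
a=cv2.cvtColor(get_image('top')['pixels'],cv2.COLOR_RGB2BGR)[100:270,200:420];a=cv2.resize(a,None,fx=3,fy=3)
cv2.imwrite('pics/t2.png',a)
E
```

```text
ft_force: [0.9, 0.1, -6.5]
width: 25.7
gripper_force: 59.6
ft_force: [-0.0, -0.5, -7.0]
width: 25.7
gripper_force: 59.6
pos [ 520.2 -187.5  311.3] d in tool now [-0.1 -0.3 89.3] turn [ 0.0011 -0.0004  0.0012] d in squared tool [-0.  -0.2 89.3] w 25.7 F [-0.  -0.5 -7. ] j [-0.35  0.2   0.22  1.59  0.    1.22]
```

View pics/t2.png

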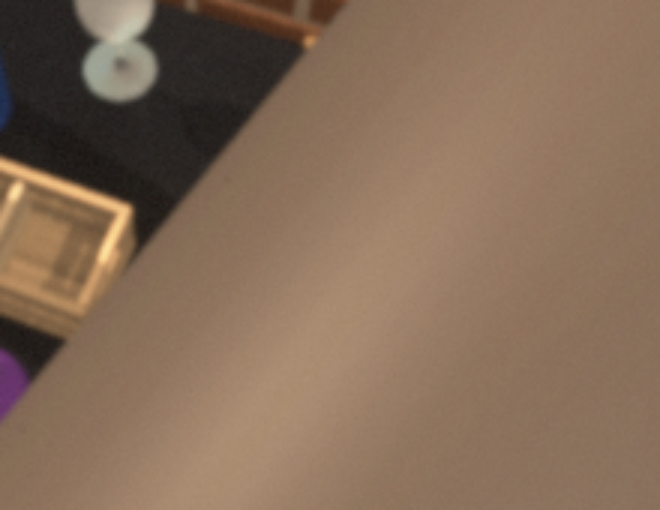

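The arm blocks the top view here; only the emptied right place of the crate shows. I use the wrist camera instead.

```bash
python3 - <<'E'
from bench import get_image;import cv2
w=cv2.cvtColor(get_image('wrist')['pixels'],cv2.COLOR_RGB2BGR);s=cv2.cvtColor(get_image('side')['pixels'],cv2.COLOR_RGB2BGR)
s=cv2.resize(s[70:230,200:400],None,fx=2.4,fy=2.4)
import numpy as np
c=np.zeros((384,800,3),np.uint8);c[:, :320]=w[:,100:420];c[:,320:]=s[:384,:480];cv2.imwrite('pics/ws.png',c)
E
```

```text
(no output)
```

View pics/ws.png

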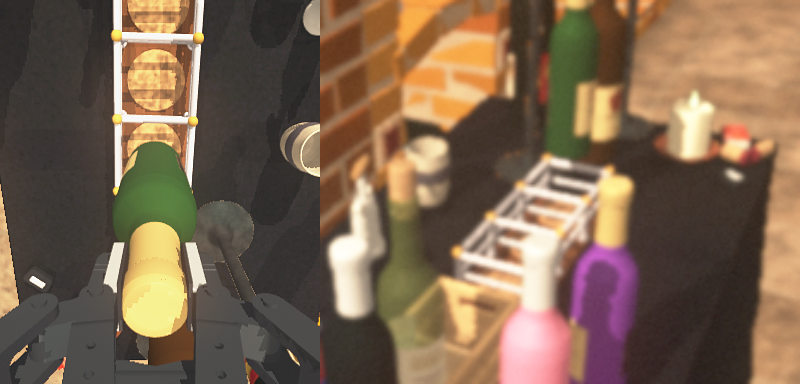

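The bottle hangs straight, centred over the right place. A dark stand with a round base is nearby, at wrist (325,225) full-frame, so I check how close it is and re-check the rack from here.

```bash
python3 - <<'E'
from h import *
np.set_printoptions(precision=1,suppress=True)
g=get_image('wrist');t=get_image('top')
print('stand base',plane(g,(325,225),0),plane(t,(413,213),0))
print('stand pole pts top view', [plane(t,(460,165),z) for z in(200,300)])
for q in((217,35),(299,37),(215,118),(299,121)):print('cap',plane(g,q,72))
E
```

```text
stand base [ 628.8 -306.9    0. ] [ 622.  -318.3    0. ]
stand pole pts top view [array([ 654.8, -326. ,  200. ]), array([ 588. , -286.5,  300. ])]
cap [480.4 -53.3  72. ]
cap [568.3 -55.2  72. ]
cap [ 474.9 -140.3   72. ]
cap [ 572.2 -143.6   72. ]
```

The stand is clear (over 100 mm away), and the rack agrees within 1–2 mm. I lower the bottle, slowly at the end.

Scaled: 18 mm is 0.288, 15 mm is 0.24.

```bash
echo '[[[0,0,0],[0.0048,0.016,0.16],20],[[0,0,0],[0,0,0.288],20],[[0,0,0],[0,0,0.288],20],[[0,0,0],[0,0,0.24],20],[[0,0,0],[0,0,0.192],20],[[0,0,0],[0,0,0.112],20],[[0,0,0],[0,0,0.064],20],[[0,0,0],[0,0,0.032],20],[[0,0,0],[0,0,0],20]]' | python3 -m handwheel|tail -3; echo '[[[0,0,0],[0,0,0.016],20],[[0,0,0],[0,0,0.016],20],[[0,0,0],[0,0,0.016],20],[[0,0,0],[0,0,0],20]]' | python3 -m handwheel|tail -3;python3 go.py 521 -187 222
```

```text
ft_force: [-0.1, 0.4, -6.9]
width: 25.5
gripper_force: 59.6
ft_force: [0.2, 0.3, -6.8]
width: 25.7
gripper_force: 59.6
pos [ 521.1 -187.9  222.1] d in tool now [ 0.9 -0.1  0.1] turn [ 0.0008 -0.0002  0.0001] d in squared tool [ 0.9 -0.1  0.1] w 25.7 F [ 0.2  0.3 -6.8] j [-0.35  0.18  0.    1.39  0.    1.22]
```

Scaled: 0.5 mm is 0.008.

```bash
echo '[[[0,0,0],[0,0,0.008],20],[[0,0,0],[0,0,0.008],20],[[0,0,0],[0,0,0],20]]' | python3 -m handwheel|tail -3; echo '[[[0,0,0],[0,0,0.008],20],[[0,0,0],[0,0,0.008],20],[[0,0,0],[0,0,0],20]]' | python3 -m handwheel|tail -3;python3 go.py 521 -187 222
```

```text
ft_force: [-0.9, 0.3, -3.9]
width: 25.5
gripper_force: 59.9
ft_force: [-3.2, 0.6, 6.0]
width: 25.3
gripper_force: 60.9
pos [ 521.4 -188.1  221.5] d in tool now [ 1.1 -0.4 -0.5] turn [ 0.0028  0.0006 -0.0001] d in squared tool [ 1.1 -0.4 -0.5] w 25.3 F [-3.2  0.6  6. ] j [-0.35  0.18  0.    1.39  0.    1.22]
```

Contact came at exactly the predicted height. I release and go back up.

Scaled: -30 mm is -0.48, -25 mm is -0.4.

```bash
echo '[[[0,0,0],[0,0,0],85],[[0,0,0],[0,0,0],85],[[0,0,0],[0,0,0],85],[[0,0,0],[0,0,0],85],[[0,0,0],[0,0,-0.096],85],[[0,0,0],[0,0,-0.24],85],[[0,0,0],[0,0,-0.4],85],[[0,0,0],[0,0,-0.48],85],[[0,0,0],[0,0,-0.4],85]]' | python3 -m handwheel|tail -2;python3 go.py 523.5 225.5 320;echo '[[[0,0,0],[0.64,0.008,0],85],[[0,0,0],[0.88,0.008,0],85],[[0,0,0],[0.88,0.008,0],85],[[0,0,0],[0.88,0.008,0],85],[[0,0,0],[0.88,0,0],85],[[0,0,0],[0.88,0,0],85],[[0,0,0],[0.88,0,0],85],[[0,0,0],[0.48,0,0],85],[[0,0,0],[0.216,0,0],85],[[0,0,0],[0,0,0],85]]' | python3 -m handwheel|head -3;python3 go.py 523.5 225.5 216
```

```text
width: 85.1
gripper_force: 0.0
pos [ 521.2 -188.   323.7] d in tool now [413.5   2.3   3.5] turn [0.0028 0.0005 0.    ] d in squared tool [413.5   2.3   3.7] w 85.1 F [ 1.6 -0.5 -0.3] j [-0.35  0.2   0.25  1.62  0.    1.22]
time: 13.88
position: [523.1, 225.7, 321.7]
ee_rot: [[-0.001, 1.0, 0.001], [1.0, 0.001, 0.0], [0.0, 0.001, -1.0]]
pos [523.1 225.7 321.7] d in tool now [ -0.2   0.2 105.7] turn [ 0.0013 -0.      0.0009] d in squared tool [ -0.2   0.4 105.7] w 84.9 F [ 0.8 -0.2 -0.3] j [ 0.41  0.23  0.29  1.63 -0.    1.98]
```

```bash
python3 - <<'E'
from bench import get_image;import cv2,numpy as np
w=cv2.cvtColor(get_image('wrist')['pixels'],cv2.COLOR_RGB2BGR);s=cv2.cvtColor(get_image('top')['pixels'],cv2.COLOR_RGB2BGR)
c=np.zeros((400,800,3),np.uint8);c[:384,:320]=w[:,100:420];c[:,320:]=cv2.resize(s[140:270,230:390],(480,390))[:400].__class__ and cv2.resize(s[140:270,230:390],(480,400));cv2.imwrite('pics/ws2.png',c)
E
```

```text
(no output)
```

View pics/ws2.png

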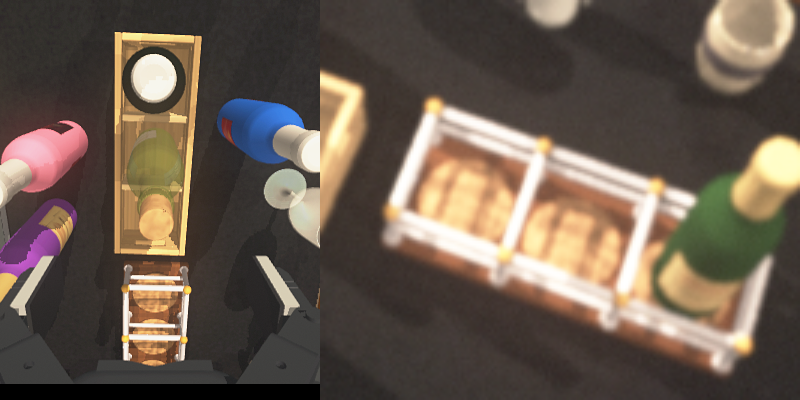

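Green stands upright in the right place, with its top at about (383,194) in the top view. The wrist view shows the pale cork at (257,218) and the dark top at (254,77).

```bash
python3 - <<'E'
from h import *
np.set_printoptions(precision=1,suppress=True)
g=get_image('wrist');t=get_image('top')
print('green top',plane(t,(382.7,193.6),259),'pale',plane(g,(257,218),278),'dark',plane(g,(254,77),251))
c=[plane(g,q,73) for q in((214,32),(301,36),(285,256),(215,253))]
th,tt,R,r=fit([(-48,136),(48,136),(48,-136),(-48,-136)],c);print('crate',round(th,3),tt,r.tolist(),[R@[0,y]+tt for y in(88,0,-88)])
E
```

```text
green top [ 516.9 -187.8  259. ] pale [524.9 228.8 278. ] dark [523.2 312.4 251. ]
crate -0.037 [522.4 225.2] [[0.09693238565193951, 0.28432265872919515], [-0.4158643337167405, -0.2330513422880358], [-0.14104353663424263, -0.6554164835441725], [0.45997548469910043, 0.6041451671028994]] [array([525.7, 313.2]), array([522.4, 225.2]), array([519.2, 137.3])]
```

Scaled: 25 mm is 0.4, 20 mm is 0.32.

```bash
echo '[[[0,0,0],[0.0064,0.008,0.32],85],[[0,0,0],[0,0,0.4],85],[[0,0,0],[0,0,0.4],85],[[0,0,0],[0,0,0.32],85],[[0,0,0],[0,0,0.176],85],[[0,0,0],[0,0,0.08],85],[[0,0,0],[0,0,0],85],[[0,0,0],[0,0,0],85]]' | python3 -m handwheel | tail -5; echo '[[[0,0,0],[0,0,0],20],[[0,0,0],[0,0,0],20],[[0,0,0],[0,0,0],20],[[0,0,0],[0,0,0],20],[[0,0,0],[0,0,0],20],[[0,0,0],[0,0,0],20],[[0,0,0],[0,0,0],20],[[0,0,0],[0,0,0],20]]' | python3 -m handwheel |tail -4; python3 go.py 523 226 313
```

```text
position: [524.0, 226.0, 216.1]
ee_rot: [[0.0, 1.0, 0.002], [1.0, -0.0, 0.001], [0.001, 0.002, -1.0]]
ft_force: [-0.5, -0.3, 0.3]
width: 84.8
gripper_force: 0.0
ee_rot: [[0.0, 1.0, 0.001], [1.0, -0.0, 0.0], [0.0, 0.001, -1.0]]
ft_force: [0.7, -0.8, 4.0]
width: 25.4
gripper_force: 59.4
pos [523.8 226.  215.5] d in tool now [  0.1  -0.7 -97.5] turn [ 0.0015 -0.0004 -0.    ] d in squared tool [  0.   -0.8 -97.5] w 25.4 F [ 0.7 -0.8  4. ] j [ 0.41  0.21  0.03  1.39 -0.    1.98]
```

Scaled: -20 mm is -0.32, -18 mm is -0.288.

```bash
echo '[[[0,0,0],[0,0,-0.08],20],[[0,0,0],[0,0,-0.192],20],[[0,0,0],[0,0,-0.288],20],[[0,0,0],[0,0,-0.32],20],[[0,0,0],[0,0,-0.32],20],[[0,0,0],[0,0,-0.24],20],[[0,0,0],[0,0,-0.128],20],[[0,0,0],[0,0,0],20]]' | python3 -m handwheel|tail -3; echo '[[[0,0,0],[-0.16,0,0],20],[[0,0,0],[-0.32,0,0],20],[[0,0,0],[-0.48,0,0],20],[[0,0,0],[-0.56,0,0],20],[[0,0,0],[-0.56,0,0],20],[[0,0,0],[-0.56,0,0],20],[[0,0,0],[-0.56,0,0],20],[[0,0,0],[-0.56,0,0],20],[[0,0,0],[-0.56,0,0],20],[[0,0,0],[-0.448,0,0],20]]' | python3 -m handwheel|tail -2;echo '[[[0,0,0],[-0.272,0,0],20],[[0,0,0],[-0.128,0,0],20],[[0,0,0],[-0.032,0,0],20],[[0,0,0],[0,0,0],20],[[0,0,0],[0,0,0],20]]' | python3 -m handwheel|tail -3; python3 go.py 523 -99.3 223.5
```

```text
ft_force: [-0.0, 0.3, -5.1]
width: 25.9
gripper_force: 59.5
width: 25.8
gripper_force: 59.4
ft_force: [-0.5, 0.2, -3.6]
width: 25.6
gripper_force: 59.4
pos [523.6 -98.4 313.2] d in tool now [-1.  -0.7 89.7] turn [ 0.0009 -0.0004  0.0011] d in squared tool [-0.9 -0.6 89.7] w 25.6 F [-0.5  0.2 -3.6] j [-0.19  0.16  0.18  1.59  0.    1.38]
```

Scaled: 18 mm is 0.288, 15 mm is 0.24.

```bash
echo '[[[0,0,0],[-0.0128,-0.008,0.16],20],[[0,0,0],[0,0,0.288],20],[[0,0,0],[0,0,0.288],20],[[0,0,0],[0,0,0.24],20],[[0,0,0],[0,0,0.208],20],[[0,0,0],[0,0,0.112],20],[[0,0,0],[0,0,0.064],20],[[0,0,0],[0,0,0.032],20],[[0,0,0],[0,0,0],20]]' | python3 -m handwheel|tail -3; echo '[[[0,0,0],[0,0,0.008],20],[[0,0,0],[0,0,0.008],20],[[0,0,0],[0,0,0.008],20],[[0,0,0],[0,0,0],20]]' | python3 -m handwheel|tail -3;python3 go.py 523 -99.3 223.5
```

```text
ft_force: [0.4, -0.1, -4.9]
width: 25.6
gripper_force: 59.4
ft_force: [0.9, 0.0, -5.7]
width: 25.4
gripper_force: 59.4
pos [523.1 -99.9 224.7] d in tool now [ 0.6 -0.1  1.2] turn [ 0.0008 -0.0002 -0.    ] d in squared tool [ 0.6 -0.1  1.2] w 25.4 F [ 0.9  0.  -5.7] j [-0.19  0.14 -0.04  1.39  0.    1.38]
```

Scaled: 0.5 mm is 0.008.

```bash
echo '[[[0,0,0],[0,0,0.008],20],[[0,0,0],[0,0,0.008],20],[[0,0,0],[0,0,0],20]]' | python3 -m handwheel|tail -3; echo '[[[0,0,0],[0,0,0.008],20],[[0,0,0],[0,0,0.008],20],[[0,0,0],[0,0,0],20]]' | python3 -m handwheel|tail -3;python3 go.py 523 -99.3 223.5
```

```text
ft_force: [0.4, 0.1, -4.2]
width: 25.4
gripper_force: 59.4
ft_force: [-0.6, 1.0, 3.1]
width: 25.5
gripper_force: 60.2
pos [523.3 -99.9 223.5] d in tool now [ 0.6 -0.3  0. ] turn [0.0022 0.     0.    ] d in squared tool [ 0.6 -0.3  0. ] w 25.5 F [-0.6  1.   3.1] j [-0.19  0.14 -0.04  1.39  0.    1.38]
```

Scaled: -30 mm is -0.48, -25 mm is -0.4.

```bash
echo '[[[0,0,0],[0,0,0],85],[[0,0,0],[0,0,0],85],[[0,0,0],[0,0,0],85],[[0,0,0],[0,0,0],85],[[0,0,0],[0,0,-0.096],85],[[0,0,0],[0,0,-0.24],85],[[0,0,0],[0,0,-0.4],85],[[0,0,0],[0,0,-0.48],85],[[0,0,0],[0,0,-0.4],85]]' | python3 -m handwheel|tail -2;echo '[[[0,0,0],[0.64,0,0],85],[[0,0,0],[0.88,0,0],85],[[0,0,0],[0.88,0,0],85],[[0,0,0],[0.88,0,0],85],[[0,0,0],[0.88,0,0],85],[[0,0,0],[0.88,0,0],85],[[0,0,0],[0.88,0,0],85],[[0,0,0],[0.48,0,0],85],[[0,0,0],[0.192,0,0],85],[[0,0,0],[0,0,0],85]]' | python3 -m handwheel|head -3;python3 go.py 523.5 311.5 213
python3 - <<'E'
from bench import get_image;import cv2,numpy as np
w=cv2.cvtColor(get_image('wrist')['pixels'],cv2.COLOR_RGB2BGR);s=cv2.cvtColor(get_image('top')['pixels'],cv2.COLOR_RGB2BGR)
c=np.zeros((400,800,3),np.uint8);c[:384,:320]=w[:,100:420];c[:,320:]=cv2.resize(s[140:270,230:390],(480,400));cv2.imwrite('pics/ws3.png',c)
E
```

```text
width: 85.3
gripper_force: 0.0
time: 23.7
position: [523.1, 312.2, 324.1]
ee_rot: [[-0.001, 1.0, 0.001], [1.0, 0.001, -0.0], [-0.0, 0.001, -1.0]]
pos [523.1 312.2 324.1] d in tool now [ -0.7   0.2 111.1] turn [0.0013 0.     0.0007] d in squared tool [ -0.7   0.4 111.1] w 85.1 F [0.1 0.9 0.8] j [ 0.54  0.32  0.41  1.66 -0.    2.11]
```

View pics/ws3.png

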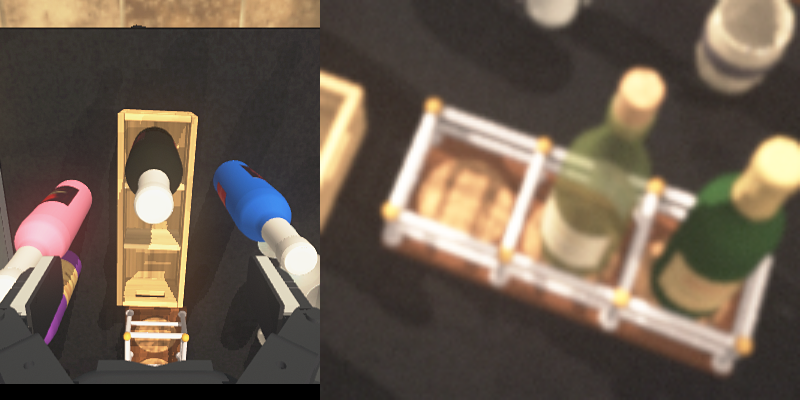

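Pale stands upright in the middle place. The dark bottle's white top is at wrist (254,206), centred. The blue neck, (638,262) by position, is clear of the fingers by 45 mm or more. I descend.

Scaled: 25 mm is 0.4, 22 mm is 0.352.

```bash
echo '[[[0,0,0],[0,0.0064,0.32],85],[[0,0,0],[0,0,0.4],85],[[0,0,0],[0,0,0.4],85],[[0,0,0],[0,0,0.352],85],[[0,0,0],[0,0,0.208],85],[[0,0,0],[0,0,0.096],85],[[0,0,0],[0,0,0],85],[[0,0,0],[0,0,0],85]]' | python3 -m handwheel | tail -5; echo '[[[0,0,0],[0,0,0],20],[[0,0,0],[0,0,0],20],[[0,0,0],[0,0,0],20],[[0,0,0],[0,0,0],20],[[0,0,0],[0,0,0],20],[[0,0,0],[0,0,0],20],[[0,0,0],[0,0,0],20],[[0,0,0],[0,0,0],20]]' | python3 -m handwheel |tail -4; python3 go.py 523 312 313
```

```text
position: [523.9, 312.3, 213.7]
ee_rot: [[0.0, 1.0, 0.002], [1.0, -0.0, 0.001], [0.001, 0.002, -1.0]]
ft_force: [0.3, -1.0, 0.1]
width: 84.8
gripper_force: 0.0
ee_rot: [[-0.0, 1.0, 0.001], [1.0, 0.0, 0.0], [0.0, 0.001, -1.0]]
ft_force: [-3.3, -0.3, 3.9]
width: 25.8
gripper_force: 59.5
pos [523.4 312.2 213. ] d in tool now [  -0.2   -0.3 -100. ] turn [ 0.0009 -0.0005  0.0001] d in squared tool [  -0.2   -0.4 -100. ] w 25.8 F [-3.3 -0.3  3.9] j [ 0.54  0.29  0.12  1.4  -0.    2.11]
```

Scaled: -20 mm is -0.32, -18 mm is -0.288.

```bash
echo '[[[0,0,0],[0,0,-0.08],20],[[0,0,0],[0,0,-0.192],20],[[0,0,0],[0,0,-0.288],20],[[0,0,0],[0,0,-0.32],20],[[0,0,0],[0,0,-0.32],20],[[0,0,0],[0,0,-0.24],20],[[0,0,0],[0,0,-0.128],20],[[0,0,0],[0,0,0],20]]' | python3 -m handwheel|tail -3; echo '[[[0,0,0],[-0.16,0,0],20],[[0,0,0],[-0.32,0.008,0],20],[[0,0,0],[-0.48,0.008,0],20],[[0,0,0],[-0.56,0.008,0],20],[[0,0,0],[-0.56,0,0],20],[[0,0,0],[-0.56,0,0],20],[[0,0,0],[-0.56,0,0],20],[[0,0,0],[-0.56,0,0],20],[[0,0,0],[-0.56,0,0],20],[[0,0,0],[-0.416,0,0],20]]' | python3 -m handwheel|tail -2;echo '[[[0,0,0],[-0.272,0,0],20],[[0,0,0],[-0.128,0,0],20],[[0,0,0],[-0.032,0,0],20],[[0,0,0],[0,0,0],20],[[0,0,0],[0,0,0],20]]' | python3 -m handwheel|tail -3; python3 go.py 525 -11.3 221
```

```text
ft_force: [-0.0, -0.0, -7.8]
width: 25.6
gripper_force: 59.8
width: 26.0
gripper_force: 59.6
ft_force: [0.3, 0.1, -7.2]
width: 25.9
gripper_force: 59.6
pos [525.  -10.1 310.7] d in tool now [-1.2 -0.1 89.7] turn [ 0.0008 -0.0004  0.0011] d in squared tool [-1.2 -0.  89.7] w 25.9 F [ 0.3  0.1 -7.2] j [-0.02  0.14  0.15  1.58  0.    1.55]
```

Scaled: 18 mm is 0.288, 15 mm is 0.24.

```bash
echo '[[[0,0,0],[-0.0112,0,0.16],20],[[0,0,0],[0,0,0.288],20],[[0,0,0],[0,0,0.288],20],[[0,0,0],[0,0,0.24],20],[[0,0,0],[0,0,0.208],20],[[0,0,0],[0,0,0.112],20],[[0,0,0],[0,0,0.064],20],[[0,0,0],[0,0,0.032],20],[[0,0,0],[0,0,0],20]]' | python3 -m handwheel|tail -3; echo '[[[0,0,0],[0,0,0.008],20],[[0,0,0],[0,0,0.008],20],[[0,0,0],[0,0,0.008],20],[[0,0,0],[0,0,0.008],20],[[0,0,0],[0,0,0],20]]' | python3 -m handwheel|tail -3;python3 go.py 525 -11.3 221
```

```text
ft_force: [-0.6, -0.1, -8.1]
width: 25.5
gripper_force: 59.6
ft_force: [-0.3, -1.2, -9.0]
width: 25.6
gripper_force: 59.6
pos [525.  -11.6 221.7] d in tool now [ 0.3 -0.   0.7] turn [ 0.0008 -0.0002  0.    ] d in squared tool [ 0.3 -0.   0.7] w 25.6 F [-0.3 -1.2 -9. ] j [-0.02  0.13 -0.06  1.38  0.    1.55]
```

Scaled: 0.5 mm is 0.008, 0.4 mm is 0.0064.

```bash
echo '[[[0,0,0],[0,0,0.008],20],[[0,0,0],[0,0,0.008],20],[[0,0,0],[0,0,0.0064],20],[[0,0,0],[0,0,0],20]]' | python3 -m handwheel|tail -3;python3 go.py 525 -11.3 221
```

```text
ft_force: [-1.5, -0.6, -0.7]
width: 25.6
gripper_force: 60.5
pos [525.1 -11.6 221. ] d in tool now [ 0.3 -0.1  0. ] turn [ 0.0019 -0.0001  0.    ] d in squared tool [ 0.3 -0.1  0. ] w 25.6 F [-1.5 -0.6 -0.7] j [-0.02  0.12 -0.06  1.38  0.    1.55]
```

Scaled: 0.3 mm is 0.0048.

```bash
echo '[[[0,0,0],[0,0,0.0048],20],[[0,0,0],[0,0,0],20]]' | python3 -m handwheel|tail -3;echo '[[[0,0,0],[0,0,0],85],[[0,0,0],[0,0,0],85],[[0,0,0],[0,0,0],85],[[0,0,0],[0,0,0],85],[[0,0,0],[0,0,-0.096],85],[[0,0,0],[0,0,-0.24],85],[[0,0,0],[0,0,-0.4],85],[[0,0,0],[0,0,-0.48],85],[[0,0,0],[0,0,-0.4],85]]' | python3 -m handwheel|tail -2;echo '[[[0,0,0],[0.64,0,0],85],[[0,0,0],[0.8,0,0],85],[[0,0,0],[0.8,0,0],85],[[0,0,0],[0.64,0,0],85],[[0,0,0],[0.32,0,0],85],[[0,0,0],[0,0,0],85],[[0,0,0],[0,0,0],85],[[0,0,0],[0,0,0],85]]' | python3 -m handwheel|head -3
python3 - <<'E'
from bench import get_image;import cv2,numpy as np
s=cv2.cvtColor(get_image('side')['pixels'],cv2.COLOR_RGB2BGR);t=cv2.cvtColor(get_image('top')['pixels'],cv2.COLOR_RGB2BGR)
c=np.zeros((480,800,3),np.uint8);c[:,:320]=cv2.resize(s[70:250,220:340],(320,480));c[:,320:]=cv2.resize(t[110:270,230:390],(480,480));cv2.imwrite('pics/fin.png',c)
E
```

```text
ft_force: [-2.9, -0.8, 4.5]
width: 25.9
gripper_force: 61.2
width: 85.2
gripper_force: 0.0
time: 33.3
position: [525.1, 187.3, 321.4]
ee_rot: [[0.001, 1.0, 0.001], [1.0, -0.001, 0.0], [0.0, 0.001, -1.0]]
```

View pics/fin.png

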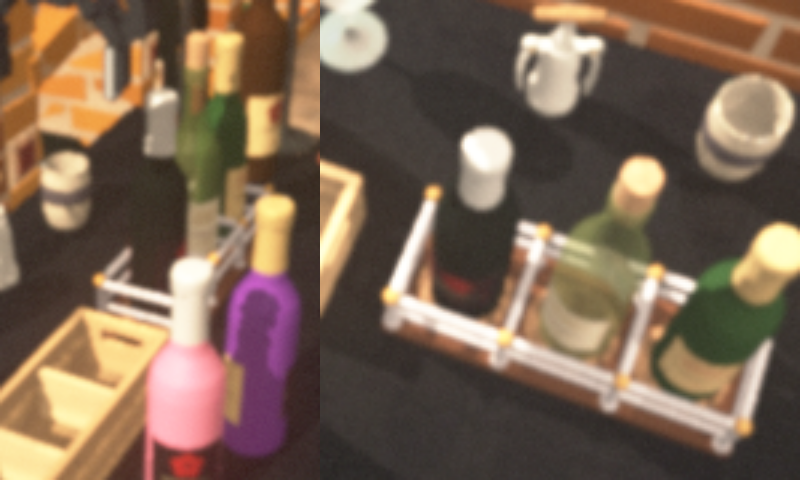

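All three stand upright in the rack: dark left, pale middle, green right. The crate is empty and the glass and corkscrew are untouched. I do a quick numeric check of the tops, then hand in.

```bash
python3 - <<'E'
from h import *
from bench import job_done
g=get_image('top');ok=1
for n,uv,z,p in(('dark',(285.7,158.3),259,(525,-11.5)),('pale',(336.7,168),286,(523,-99.5)),('green',(382.5,192.7),259,(521,-187.5))):
    q=plane(g,uv,z);d=np.hypot(*(q[:2]-p));print(n,q.round(1),d.round(1));ok&=d<12
if ok:print(job_done())
E
```

```text
dark [525.6 -12.1 259. ] 0.8
pale [ 522.9 -100.4  286. ] 0.9
green [ 518.4 -187.1  259. ] 2.6
the job is handed in; nothing more can be done
None
```

The three half bottles stand upright in the rack in crate order (dark left, pale middle, green right), their tops within 3 mm of the intended spots by the top camera; I handed the job in at about 33 s, with no verdict shown.

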